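# Clamp the vial block on the plate shaker

## Robot

A 6-joint arm with a two-finger parallel gripper is mounted at the origin on a cart in front of the work surface, level with it; the furniture and walls round the work are solid. World frame = base frame: x ahead of the robot, y to its left, z up, the work surface at z = 0. Lengths are in m, angles in rad, forces in N, time in s.
With the tool pointing down it reaches from about 0.325 to 0.75 m from the base axis. Payload 7.6 kg.
Tool frame: the origin (TCP) lies at the very end of the fingers, on their centre line; the grasp point (between the pads) lies 19 mm behind it; z points along the fingers, y is the line along which they close (so a half turn about z gives the same grasp; the last joint's range is limited). The gripper opens to 85 mm and grips with 20 to 120 N. Pads are 22 mm wide; open, the fingers measure 114 mm over their backs; the gripper's body (76 mm by 85 mm) begins 54 mm behind the grasp point. The pads swing forward as they close: fully open they stand 13 mm farther back than shut.
Start: joints at [-1.261, 0.052, 1.401, -0, 1.689, -0.07], TCP at [0.195, -0.488, 0.231] pointing down, gripper open.
Joint ranges: [-2.9, 2.9], [-0.91, 2.17], [0.12, 2.37], [-1.06, 4.2], [0.26, 2.73], [-2.93, 2.93]. Speed limits (rad/s): [2.57, 2.57, 3.01, 3.14, 3.14, 3.14].

## Interface

Orientations are given as a unit quaternion [x, y, z, w].
In Python, from bench import manip gives the robot as it stands.
- The arm moves only by the shell command python3 -m pendant 'ROWS' [FORCE]. ROWS is JSON, a list that holds one entry, the list of rows, each a list of 7 numbers: the shift along the tool's x, y, z in mm, then the turn, a rotation vector about the tool's x, y, z in rad, then the opening, from 0 (shut) to 1 (fully open). A call has 1 to 5 rows; each row shifts and turns the commanded pose from where the row before left it, along the tool's axes as they then stand; what a row does not reach is not made up. A row lasts 1/10 s, in which the tool goes at most 50 mm and 8.59 degrees, less where a joint would pass 70% of its speed; a pose out of reach is approached as far as the arm can. A call is refused whole if a number of a shift passes 50 or a number of a turn 0.15, either way. A call with a gripper value outside its range is refused whole. The fingers move at their own pace and stop on an object; FORCE is the grip in N (left out, the last holds). Time passes only in rows, so rows that do not move let the fingers close. It gives the time, the measured TCP pose, the force, the opening and the grip force at its end, in the units of the state.
- manip.sense(): the state, without advancing time (a new reading comes with each control period).
- manip.grab_frame(name): name is "side" or "top"; returns (picture, depth): 480x640x3 uint8, blue, green, red; 480x640 float32, m along the optical axis (not along the pixel's ray), 0 where there is no reading.
- manip.calibration(name): a dict with "intrinsics" (3x3 intrinsics, pixels), "k1" (the pictures are not rectified: a ray, as slopes to the right and down, at radius r is drawn at 1 + k1 r^2 times it, then the intrinsics apply), "extrinsics" (4x4, takes a point from camera to world coordinates). Camera axes: x right, y up, looking along -z (the intrinsics and any distortion apply to the point x, -y, -z); pixel columns grow to the right and rows downward; lengths in m; the calibration is good to about 2 mm. A picture is of the moment at which its call begins. calibration takes no time and is no camera call.
- manip.sign_off(): hands the job in; it is judged then, once.
The state is a dict: "t": time; "joint_pos": joint angles; "qd": joint speeds; "effort": joint torques, N m; "ee_pos": TCP position; "orientation": TCP orientation; "ft_force": force on the tool from outside, world axes, zero at the start; "moment": the same for the moment, N m; "finger_gap": finger opening in m; "finger_force": force on a finger pad.
Only numpy, scipy, OpenCV 4.12 (cv2) and the standard library are available. Lean on these libraries where they do the work, as an engineer would, in place of code of your own. Each camera call takes 0.05 s, during which the arm holds its last target. There are 200 camera calls.

## Task

Load the blue vial block on the plate shaker: swing the gate at the front of the platform wide open, then set the block down flat on the platform, askew, with its notched corner against the locating pin and its other end swung out about 25 degrees in front of the rear rail, and let go of it. Turn the block round that pin until its rear edge is fully home under the ledge of the rail and the notch still bears on the pin, then swing the gate fully shut over its front edge. Keep the block upright throughout and leave everything else where it stands.

Things in the scene. Friction and masses are not known exactly. Their poses are not given: they have to be found in the camera images.
- shaker: Plate shaker, fixed, white housing 196 x 196 mm, its top 56 mm and the grey platform on it 78 mm above the bench. Origin on the bench under the seat's centre; x to its back, y to its left, z up. Platform: x -77 to +55, y -93 to +97 mm. Housing front face at x = -125 mm; its display and dial are not used.
- seat (a point): Centre of the seat, on the platform's top: where the block's origin lies when it is home, its axes then along the shaker's.
- rail (a point): Rear rail: a wall 30 mm high behind the right half of the seat. This point: foot of its inner face (x = +43.8 mm in the shaker's frame), at mid-length; it runs along y from -66 to 0 mm. A ledge juts 6 mm forward from it, underside 10 mm, top 13 mm above the platform: the block's flange slides in below it from the front. Fingers do not fit between the home block's body and the wall.
- pin (a point): Steel locating pin, 10 mm in diameter, 18 mm high, at the platform's front left: the pin's axis at platform height; x = -40, y = +61 mm in the shaker's frame.
- gate (a joint): Swing gate in front of the seat, on an upright pivot. 0 = shut: its arm (72 mm long, top 15 mm above the platform) points to the shaker's -y, its wall 1.5 mm in front of the home block's flange, its lip 6 mm over it. Grows as it opens clockwise seen from above: at 1.57 the arm points to -x. Range 0 to 1.9 rad; stays where left, about 1 N at the knob moves it.
- gate_pivot (a point): The gate's pivot axis at platform height; x = -57, y = +71 mm in the shaker's frame.
- gate_knob (a point): Middle of the gate's upright red knob: 12 mm in diameter, 22 mm high, this point 33 mm above the platform and 62 mm from the pivot. Free to pinch from above. With the gate shut: x = -55, y = +9 mm in the shaker's frame.
- vial_block: Blue block with capped vials, loose, 0.45 to 0.65 kg. Origin: centre of the underside, z up. Flange 86 (x) by 128 (y) by 8 mm thick, with an 8 x 8 mm notch in its -x +y corner only. On it a body 62 (x) by 98 (y) mm, up to 41 mm high, to be gripped across the 62 mm; caps reach 50 mm. It is set down turned clockwise (from above) from home, and turns counter-clockwise about the pin to home.
- notch (a point): Point on the block's underside, x = -40, y = +61 mm in its frame, that meets the pin's axis when both walls of the notch bear on the pin. The block's other end (y = -56 mm) shows two bright screw heads in the flange, the notched end none.
- push_corner (a point): Corner of the block's flange diagonally opposite the notch, at half the flange's thickness (x = +43, y = -64, z = 4 mm in the block's frame). Pushing the flange's short right edge (y = -64 mm) within 20 mm of it, on an arc about the pin, presses the notch on the pin and turns the block home; it stops at the rail. A last push straight to the shaker's +y seats the notch on the pin.
- timer: White bench timer, 66 x 66 x 20 mm, loose bystander; origin at the centre of its underside.
- tip_box: Blue pipette tip box with clear lid, 96 x 122 x 78 mm, loose bystander; origin at the centre of its underside.
- pe_bottle: White plastic bottle, 60 mm in diameter, 108 mm high, loose bystander; origin at the centre of its underside.
- pipette: White pipette lying on the bench, 232 mm long, loose bystander.
- petri_dish: Covered dish, 70 mm in diameter, 15 mm high, loose bystander.

How it is judged:
By the outcome, as a careful person would: the job done as asked, in the order asked, and still so for the second after the job is handed in, with the robot touching nothing.
It also fails if it takes over 72 s, if anything falls off the work surface, if the arm or the gripper's body presses on something with over 40 N, if the wrist force passes 120 N, or if a joint passes its speed limit or range.

## Working session

There is one attempt and no reset: what is moved stays moved. The work goes in short steps, Python scripts to look and compute and a shell command to move; the robot and the scene stay as the last step left them, time stands still between calls to the robot, and variables do not carry over. Pictures are saved under pics/ and viewed, at most 11 in all, crops included, and the job is handed in when it is done.

```bash
mkdir -p pics; ls; cat > h.py <<'E'
import numpy as np, cv2
from bench import manip
def grab(n):
    im,d=manip.grab_frame(n); return im,d
def ray(n,u,v):
    c=manip.calibration(n);K=np.array(c["intrinsics"]);k=c["k1"];T=np.array(c["extrinsics"])
    d=np.array([(u-K[0,2])/K[0,0],(v-K[1,2])/K[1,1]]);s=d.copy()
    for _ in range(20): s=d/(1+k*(s@s))
    return T[:3,3],T[:3,:3]@np.array([s[0],-s[1],-1.0])
def onz(n,u,v,z):
    o,r=ray(n,u,v); return o+r*(z-o[2])/r[2]
def dep(n,u,v,d):
    o,r=ray(n,u,v); return o+r*d
E
python3 - <<'E'
from h import *
for n in("top","side"):
    im,d=grab(n); cv2.imwrite(f"pics/{n}0.png",im); np.save(f"pics/{n}0.npy",d)
    c=manip.calibration(n); print(n,c["k1"],np.round(c["extrinsics"],3).tolist(),np.round(c["intrinsics"],0).tolist())
s=manip.sense(); print(s)
E
```

```text
pics
top 0.03695214800993641 [[-0.029, 0.984, -0.177, 0.229], [-1.0, -0.03, -0.006, 0.041], [-0.011, 0.176, 0.984, 1.661], [0.0, 0.0, 0.0, 1.0]] [[567.0, 0.0, 308.0], [0.0, 567.0, 249.0], [0.0, 0.0, 1.0]]
side -0.1938767781237198 [[0.983, 0.112, -0.147, 0.261], [-0.185, 0.629, -0.755, -1.164], [0.008, 0.769, 0.639, 1.132], [0.0, 0.0, 0.0, 1.0]] [[621.0, 0.0, 317.0], [0.0, 621.0, 235.0], [0.0, 0.0, 1.0]]
{'t': 0.1, 'joint_pos': array([-1.26133222e+00,  5.27820025e-02,  1.40162910e+00,  3.57188383e-06,
        1.68860814e+00, -7.02903522e-02]), 'qd': array([-5.77328737e-06, -2.11216099e-03, -3.78074186e-03,  8.19201709e-04,
       -7.49451396e-04,  4.72464503e-04]), 'effort': array([ 6.91162459e-04, -3.82583356e+01, -3.60986030e+01, -1.06575033e-04,
        4.79592025e-03,  1.18500316e-05]), 'ee_pos': array([ 0.1945573 , -0.48732586,  0.23054937]), 'orientation': array([ 9.82027125e-01,  1.88738489e-01, -8.33367764e-05, -7.08414491e-04]), 'ft_force': array([-0.41823244,  0.15304488, -0.64044483]), 'moment': array([-0.00481895,  0.00669954, -0.00084054]), 'finger_force': 0.0, 'finger_gap': 0.0854646277300167}
```

View pics/top0.png

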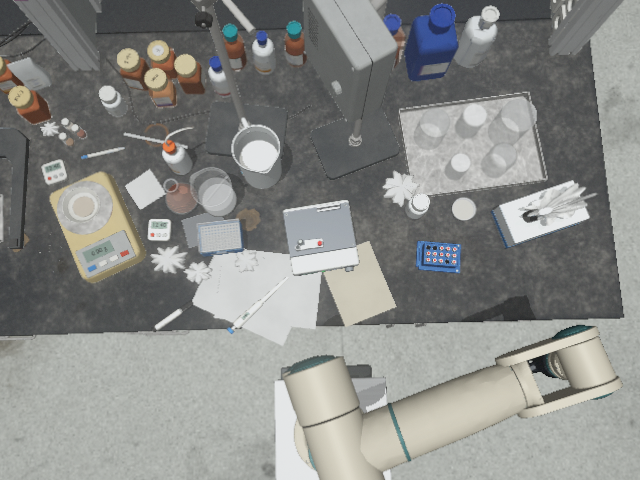

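View pics/side0.png

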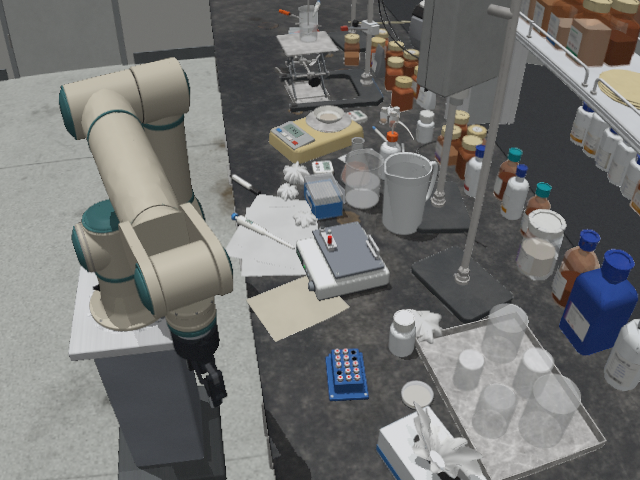

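The top view shows the shaker around (320,237), with the rail at (330,208) and the gate/knob near (310,244). The block is at (440,257). The side view shows the shaker at (345,260) and the block at (347,372). Next I zoom in on both.

```bash
python3 - <<'E'
import cv2,numpy as np
a=cv2.imread("pics/top0.png")[190:285,275:475]; b=cv2.imread("pics/side0.png")[215:405,290:400]
a=cv2.resize(a,None,fx=4,fy=4,interpolation=2); cv2.imwrite("pics/ca.png",a)
b=cv2.resize(b,None,fx=3.15,fy=3.15,interpolation=2); cv2.imwrite("pics/cb.png",b)
E
```

```text
(no output)
```

View pics/ca.png

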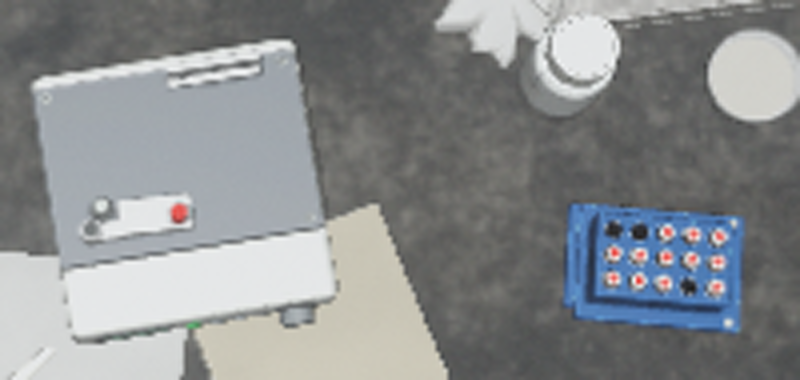

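View pics/cb.png

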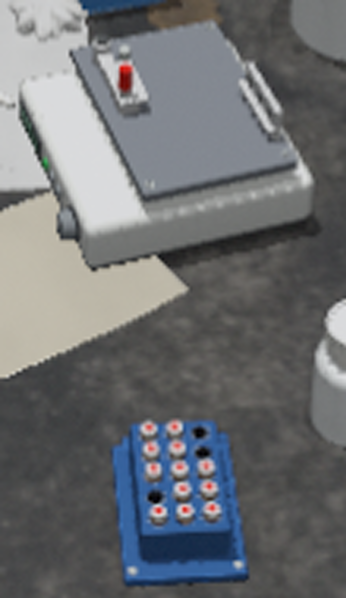

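```bash
cat >> h.py <<'E'
def cont(im,n,lo,hi,roi,z,hsv=True):
    """largest contour in roi (u0,v0,u1,v1) projected on plane z, metres"""
    u0,v0,u1,v1=roi; c=cv2.cvtColor(im,cv2.COLOR_BGR2HSV) if hsv else im
    c=cv2.resize(c[v0:v1,u0:u1],None,fx=4,fy=4,interpolation=cv2.INTER_LINEAR)
    m=cv2.inRange(c,np.array(lo),np.array(hi))
    k=max(cv2.findContours(m,cv2.RETR_EXTERNAL,cv2.CHAIN_APPROX_NONE)[0],key=cv2.contourArea)[:,0]
    return np.array([onz(n,u0+(x+.5)/4-.5,v0+(y+.5)/4-.5,z)[:2] for x,y in k]),m
E
python3 - <<'E'
from h import *
T=cv2.imread("pics/top0.png");S=cv2.imread("pics/side0.png")
H=lambda im,u,v:cv2.cvtColor(im,cv2.COLOR_BGR2HSV)[v,u].tolist()
print("plat",[H(T,*p) for p in((300,220),(340,235),(320,265),(325,205),(316,209))],"blue",[H(T,*p) for p in((420,262),(447,270),(440,240))])
print("Splat",[H(S,*p) for p in((330,262),(360,255),(310,280))],"blue",[H(S,*p) for p in((330,385),(345,390))])
for n,im,rp,rb in(("top",T,(278,190,365,280),(405,230,475,285)),("side",S,(295,215,395,305),(320,340,375,405))):
    P,m=cont(im,n,(100,80,60),(130,255,255),rb,.008); r=cv2.minAreaRect((P*1000).astype(np.float32)); print(n,"block",np.round(r[0],1),np.round(r[1],1),r[2]); cv2.imwrite(f"pics/mb{n}.png",m)
    P,m=cont(im,n,(100,12,60),(130,60,185),rp,.078); r=cv2.minAreaRect((P*1000).astype(np.float32)); print(n,"plat",np.round(r[0],1),np.round(r[1],1),r[2],np.round(cv2.boxPoints(r)).tolist()); cv2.imwrite(f"pics/mp{n}.png",m)
    for lo,hi in(((0,140,80),(8,255,255)),):
        P,m=cont(im,n,lo,hi,rp,.114); print(n,"knob",np.round(P.mean(0)*1000,1),len(P))
E
```

```text
plat [[104, 16, 173], [105, 17, 175], [90, 2, 231], [90, 3, 225], [107, 14, 159]] blue [[107, 139, 180], [107, 142, 183], [60, 3, 94]]
Splat [[108, 23, 144], [108, 23, 144], [45, 5, 110]] blue [[107, 164, 159], [108, 175, 73]]
top block [ 490.5 -330.3] [129.9  88.1] 83.20088195800781
top plat [567.9  18.4] [131.5 191.2] 7.597921371459961 [[490.0, 104.0], [515.0, -85.0], [646.0, -68.0], [620.0, 122.0]]
top knob [521.7  19.1] 32
side block [ 492.5 -325.7] [146.4  88.2] 83.31656646728516Traceback (most recent call last):
  File "<stdin>", line 8, in <module>
  File "h.py", line 20, in cont
    return np.array([onz(n,u0+(x+.5)/4-.5,v0+(y+.5)/4-.5,z)[:2] for x,y in k]),m
                     ~~~^^^^^^^^^^^^^^^^^^^^^^^^^^^^^^^^^^^
  File "h.py", line 11, in onz
    o,r=ray(n,u,v); return o+r*(z-o[2])/r[2]
        ~~~^^^^^^^
  File "h.py", line 6, in ray
    c=manip.calibration(n);K=np.array(c["intrinsics"]);k=c["k1"];T=np.array(c["extrinsics"])
ValueError: time passes only in moves, steps and waits
```

```bash
sed -i 's/^def ray/_C={}\ndef cal(n):\n    if n not in _C: _C[n]=manip.calibration(n)\n    return _C[n]\ndef ray/; s/c=manip.calibration(n);K/c=cal(n);K/' h.py
cat >> h.py <<'E'
def head(s=None):
    q=(s or manip.sense())["orientation"]; return 2*np.degrees(np.arctan2(q[1],q[0]))
def todo(x,y,z,h,p=None,h0=None):
    """shift (tool axes as they stand, mm) and turn about tool z (rad) to reach TCP pose, tool-x heading h deg"""
    s=manip.sense(); p=np.array(s["ee_pos"])*1000 if p is None else np.array(p); h0=head(s) if h0 is None else h0
    d=np.array([x,y,z])-p; a=np.radians(h0)
    dh=(h-h0+180)%360-180
    return np.round([d[0]*np.cos(a)+d[1]*np.sin(a),d[0]*np.sin(a)-d[1]*np.cos(a),-d[2],-np.radians(dh)],3)
E
python3 - <<'E'
from h import *
n="side";S=cv2.imread("pics/side0.png");rp=(295,215,395,305)
P,m=cont(S,n,(100,17,60),(130,60,165),rp,.078); r=cv2.minAreaRect((P*1000).astype(np.float32)); print("plat",np.round(r[0],1),np.round(r[1],1),r[2],np.round(cv2.boxPoints(r)).tolist())
P,m=cont(S,n,(0,140,80),(8,255,255),rp,.111); print("knob",np.round(P.mean(0)*1000,1),len(P))
print(head(),todo(522.5,19.5,150,52))
E
```

```text
plat [569.2  23. ] [135.5 212.5] 6.937977313995361 [[489.0, 120.0], [515.0, -91.0], [649.0, -74.0], [624.0, 137.0]]
knob [522.9  21.4] 75
21.75835157523869 [ 492.455 -349.151   80.549   -0.528]
```

```bash
python3 -m pendant '[[[35,-25,2,0,0,0,0.35],[35,-25,2,0,0,0,0.35],[35,-25,2,0,0,0,0.35],[35,-25,2,0,0,0,0.35],[35,-25,2,0,0,0,0.35]]]'
python3 -m pendant '[[[35,-25,2,0,0,0,0.35],[35,-25,2,0,0,0,0.35],[35,-25,2,0,0,0,0.35],[35,-25,2,0,0,0,0.35],[35,-25,2,0,0,0,0.35]]]'
python3 -m pendant '[[[35,-25,2,0,0,0,0.35],[35,-25,2,0,0,0,0.35],[35,-25,2,0,0,0,0.35],[35,-25,2,0,0,0,0.35],[0,0,0,0,0,-0.132,0.35]]]'
python3 -m pendant '[[[0,0,0,0,0,-0.132,0.35],[0,0,0,0,0,-0.132,0.35],[0,0,0,0,0,-0.132,0.35],[0,0,0,0,0,0,0.35]]]'
python3 -c "
from h import *
s=manip.sense();print(s['t'],s['ee_pos'],head(),s['orientation'],todo(522.5,19.5,98,52))"
```

```text
t: 0.6
ee_pos: [0.3113, -0.305, 0.2209]
orientation: [0.982, 0.189, -0.0, -0.0]
ft_force: [0.1, -0.1, 0.0]
finger_gap: 0.0302
finger_force: 0.0
t: 1.1
ee_pos: [0.4275, -0.1239, 0.211]
orientation: [0.982, 0.189, -0.0, 0.0]
ft_force: [0.8, -1.2, -0.0]
finger_gap: 0.0295
finger_force: 0.0
t: 1.6
ee_pos: [0.521, 0.023, 0.2018]
orientation: [0.967, 0.256, -0.001, -0.001]
ft_force: [-0.2, -1.1, -0.2]
finger_gap: 0.0298
finger_force: 0.0
t: 2.0
ee_pos: [0.5198, 0.0192, 0.2028]
orientation: [0.898, 0.439, -0.0, -0.0]
ft_force: [0.2, 0.4, 0.7]
finger_gap: 0.03
finger_force: 0.0
2.0 [0.51978641 0.01918515 0.20281087] 52.084027867070894 [ 8.98472257e-01  4.39030050e-01 -4.26665687e-04 -1.91796977e-04] [1.91600e+00 1.94700e+00 1.04811e+02 1.00000e-03]
```

```bash
python3 -m pendant '[[[2,2,25,0,0,0,0.35],[0,0,25,0,0,0,0.35],[0,0,25,0,0,0,0.35],[0,0,20,0,0,0,0.35],[0,0,9,0,0,0,0.35]]]'
python3 -m pendant '[[[0,0,0,0,0,0,0.35],[0,0,0,0,0,0,0],[0,0,0,0,0,0,0],[0,0,0,0,0,0,0],[0,0,0,0,0,0,0]]]' 25
python3 -c "
from h import *
h=np.radians(52.08-7.6)
R=lambda a:np.array([[np.cos(a),-np.sin(a)],[np.sin(a),np.cos(a)]])
p=np.array([2,-62.]);P=[R(-a)@p for a in np.radians(np.arange(0,106,7))]
for d in np.diff(P,axis=0): print(np.round([d[0]*np.cos(h)+d[1]*np.sin(h),d[0]*np.sin(h)-d[1]*np.cos(h)],1))
"
```

```text
t: 2.5
ee_pos: [0.5216, 0.0195, 0.0969]
orientation: [0.899, 0.437, -0.002, -0.001]
ft_force: [0.6, -0.9, -0.9]
finger_gap: 0.03
finger_force: 0.0
t: 3.0
ee_pos: [0.5235, 0.0194, 0.1005]
orientation: [0.899, 0.438, 0.001, 0.001]
ft_force: [-0.4, 0.4, 3.9]
finger_gap: 0.0106
finger_force: 25.3
[-5.2 -5.5]
[-4.5 -6.1]
[-3.8 -6.6]
[-2.9 -7. ]
[-2.1 -7.3]
[-1.2 -7.5]
[-0.2 -7.6]
[ 0.7 -7.5]
[ 1.6 -7.4]
[ 2.5 -7.2]
[ 3.3 -6.8]
[ 4.1 -6.3]
[ 4.9 -5.8]
[ 5.6 -5.2]
[ 6.1 -4.4]
```

```bash
python3 -m pendant '[[[-5.2,-5.5,0,0,0,0,0],[-4.5,-6.1,0,0,0,0,0],[-3.8,-6.6,0,0,0,0,0],[-2.9,-7,0,0,0,0,0],[-2.1,-7.3,0,0,0,0,0]]]'
python3 -m pendant '[[[-1.2,-7.5,0,0,0,0,0],[-0.2,-7.6,0,0,0,0,0],[0.7,-7.5,0,0,0,0,0],[1.6,-7.4,0,0,0,0,0],[2.5,-7.2,0,0,0,0,0]]]'
python3 -m pendant '[[[3.3,-6.8,0,0,0,0,0],[4.1,-6.3,0,0,0,0,0],[4.9,-5.8,0,0,0,0,0],[5.6,-5.2,0,0,0,0,0],[0,0,0,0,0,0,0]]]'
python3 -m pendant '[[[0,0,0,0,0,0,0.35],[0,0,0,0,0,0,0.35],[0,0,-30,0,0,0,0.35],[0,0,-40,0,0,0,0.7],[0,0,-40,0,0,0,1]]]'
python3 -c "
from h import *
s=manip.sense();print(s['t'],s['ee_pos'],head(),todo(490.5,-329,200,83.2))"
```

```text
t: 3.5
ee_pos: [0.4856, 0.0233, 0.1004]
orientation: [0.899, 0.438, 0.0, 0.002]
ft_force: [2.8, -6.0, 7.3]
finger_gap: 0.0107
finger_force: 25.7
t: 4.0
ee_pos: [0.458, 0.0495, 0.1001]
orientation: [0.899, 0.438, -0.0, 0.001]
ft_force: [-1.2, -4.7, 7.9]
finger_gap: 0.0107
finger_force: 25.9
t: 4.5
ee_pos: [0.4504, 0.08, 0.0999]
orientation: [0.899, 0.439, 0.0, 0.0]
ft_force: [-0.1, -0.5, 5.3]
finger_gap: 0.0109
finger_force: 25.9
t: 5.0
ee_pos: [0.4495, 0.0793, 0.2095]
orientation: [0.899, 0.438, -0.001, -0.001]
ft_force: [0.3, 0.5, 0.1]
finger_gap: 0.0579
finger_force: 0.0
5.0 [0.44953397 0.07934893 0.20949504] 52.01154951063459 [-296.619  283.627    9.495   -0.544]
```

```bash
python3 -m pendant '[[[-29.7,28.4,1,0,0,0,1],[-29.7,28.4,1,0,0,0,1],[-29.7,28.4,1,0,0,0,1],[-29.7,28.4,1,0,0,0,1],[-29.7,28.4,1,0,0,0,1]]]'
python3 -m pendant '[[[-29.7,28.4,1,0,0,0,1],[-29.7,28.4,1,0,0,0,1],[-29.7,28.4,1,0,0,0,1],[-29.7,28.4,1,0,0,0,1],[-29.7,28.4,1,0,0,0,1]]]'
python3 -m pendant '[[[0,0,0,0,0,-0.136,1],[0,0,0,0,0,-0.136,1],[0,0,0,0,0,-0.136,1],[0,0,0,0,0,-0.136,1],[0,0,0,0,0,0,1]]]'
python3 - <<'E'
from h import *
im,d=grab("top"); s=manip.sense();print(s['t'],s['ee_pos'],head(),todo(490.5,-329,12,83.2))
cv2.imwrite("pics/top1.png",im); im,_=grab("side"); cv2.imwrite("pics/side1.png",im)
a=cv2.imread("pics/top1.png")[185:305,275:475]; cv2.imwrite("pics/c1.png",cv2.resize(np.vstack([a]),None,fx=4,fy=4,interpolation=2))
E
```

```text
t: 5.5
ee_pos: [0.4704, -0.1265, 0.2036]
orientation: [0.899, 0.438, -0.0, -0.001]
ft_force: [0.8, 0.3, 0.2]
finger_gap: 0.0852
finger_force: 0.0
t: 6.0
ee_pos: [0.4911, -0.3308, 0.1983]
orientation: [0.899, 0.438, -0.0, -0.001]
ft_force: [0.9, 0.4, 0.1]
finger_gap: 0.0851
finger_force: 0.0
t: 6.5
ee_pos: [0.4912, -0.3291, 0.1984]
orientation: [0.748, 0.664, -0.0, -0.001]
ft_force: [-0.2, 0.8, -0.3]
finger_gap: 0.085
finger_force: 0.0
6.55 [ 0.49127424 -0.32914967  0.19852601] 83.01677252929332 [ 5.40000e-02 -7.87000e-01  1.86526e+02 -3.00000e-03]
```

View pics/c1.png

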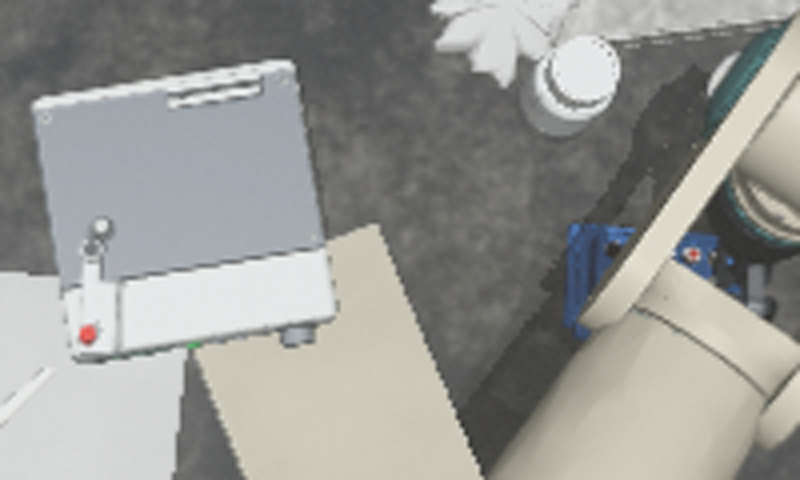

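The gate is wide open: its knob is at crop (88,335) and the arm points to the shaker's front. The pin top shows at crop (103,227). Next I descend on the block.

```bash
python3 -m pendant '[[[0,-1,45,0,0,0,1],[0,0,45,0,0,0,1],[0,0,45,0,0,0,1],[0,0,30,0,0,0,1],[0,0,15,0,0,0,1]]]'
python3 -m pendant '[[[0,0,5.5,0,0,0,1],[0,0,0,0,0,0,1],[0,0,0,0,0,0,0],[0,0,0,0,0,0,0],[0,0,0,0,0,0,0]]]' 60
python3 -m pendant '[[[0,0,0,0,0,0,0],[0,0,0,0,0,0,0],[0,0,0,0,0,0,0],[0,0,-5,0,0,0,0],[0,0,-5,0,0,0,0]]]' 60
python3 -c "
from h import *
print('pin',onz('top',275+103/4-.4,185+227/4-.4,.096)*1000)
a=np.radians(7.6);print('pred',579.1-40*np.cos(a)-61*np.sin(a),18.4-40*np.sin(a)+61*np.cos(a))
im=cv2.imread('pics/top1.png'); P,m=cont(im,'top',(0,140,80),(8,255,255),(278,250,310,290),.12); print('knob',P.mean(0)*1000)
print(manip.sense()['ee_pos'],head())"
```

```text
t: 7.1
ee_pos: [0.4889, -0.328, 0.0156]
orientation: [0.749, 0.663, -0.001, -0.003]
ft_force: [-0.9, 0.3, -0.2]
finger_gap: 0.0855
finger_force: 0.0
t: 7.6
ee_pos: [0.492, -0.3303, 0.0164]
orientation: [0.748, 0.664, 0.0, 0.002]
ft_force: [1.3, 0.0, 6.2]
finger_gap: 0.0607
finger_force: 68.5
t: 8.1
ee_pos: [0.4901, -0.329, 0.0235]
orientation: [0.748, 0.664, -0.0, -0.001]
ft_force: [-0.7, 0.3, -4.6]
finger_gap: 0.0609
finger_force: 67.2
pin [530.96773224  71.49257393  96.        ]
pred 531.3837385842538 73.57389234505915
knob [451.87081115  84.30185354]
[ 0.49008218 -0.32898575  0.02353807] 83.17689520364773
```

```bash
python3 -m pendant '[[[0,0,-15,0,0,0,0],[0,0,-25,0,0,0,0],[0,0,-30,0,0,0,0],[0,0,-30,0,0,0,0],[0,0,-30,0,0,0,0]]]' 
python3 -m pendant '[[[0,0,-10,0,0,0,0],[0,0,0,0,0,0.062,0],[0,0,0,0,0,0.062,0],[0,0,0,0,0,0.061,0],[0,0,0,0,0,0,0]]]'
python3 -c "
from h import *
s=manip.sense();print(s['ee_pos'],head(),todo(553.5,-.3,140,72.6),s['ft_force'],s['orientation'])"
```

```text
t: 8.6
ee_pos: [0.4904, -0.3292, 0.1558]
orientation: [0.748, 0.664, -0.0, 0.0]
ft_force: [-0.2, -0.0, -4.7]
finger_gap: 0.0604
finger_force: 67.2
t: 9.1
ee_pos: [0.4902, -0.3291, 0.1629]
orientation: [0.806, 0.592, -0.0, -0.001]
ft_force: [-0.1, 0.0, -4.8]
finger_gap: 0.0611
finger_force: 67.2
[ 0.49021231 -0.32907155  0.16287256] 72.54894572313717 [ 3.32619e+02 -3.82210e+01  2.28730e+01 -1.00000e-03] [-0.07462919  0.01262273 -4.77939934] [ 8.06191667e-01  5.91653835e-01 -2.62201652e-04 -8.16275045e-04]
```

```bash
python3 -m pendant '[[[15,-2,0,0,0,0,0],[30,-3.4,0,0,0,0,0],[33,-3.8,0,0,0,0,0],[33,-3.8,0,0,0,0,0],[33,-3.8,0,0,0,0,0]]]' 
python3 -m pendant '[[[33,-3.8,0,0,0,0,0],[33,-3.8,0,0,0,0,0],[33,-3.8,0,0,0,0,0],[33,-3.8,0,0,0,0,0],[30,-3.4,0,0,0,0,0]]]' 
python3 -m pendant '[[[18,-2,0,0,0,0,0],[8.6,-0.8,0,0,0,0,0],[0,0,20,0,0,0,0],[0,0,20,0,0,0,0],[0,0,10,0,0,0,0]]]' 
python3 -m pendant '[[[0,0,0,0,0,0,0],[0,0,0,0,0,0,0]]]' 
python3 - <<'E'
from h import *
s=manip.sense();print(s['ee_pos'],head(),todo(553.5,-.3,94,72.6),s['ft_force'])
t,_=grab("top");si,_=grab("side");cv2.imwrite("pics/top2.png",t);cv2.imwrite("pics/side2.png",si)
a=cv2.resize(t[185:285,270:370],None,fx=4,fy=4,interpolation=2);b=cv2.resize(si[210:310,290:390],None,fx=4,fy=4,interpolation=2)
cv2.imwrite("pics/c2.png",np.hstack([a,b]))
E
```

```text
t: 9.6
ee_pos: [0.5176, -0.1848, 0.1635]
orientation: [0.806, 0.593, -0.0, -0.0]
ft_force: [0.2, 0.5, -4.7]
finger_gap: 0.0606
finger_force: 67.2
t: 10.1
ee_pos: [0.5481, -0.0243, 0.1636]
orientation: [0.805, 0.593, -0.0, -0.0]
ft_force: [0.6, 0.2, -4.8]
finger_gap: 0.0607
finger_force: 67.2
t: 10.6
ee_pos: [0.5525, -0.0006, 0.1116]
orientation: [0.806, 0.592, -0.001, -0.001]
ft_force: [-0.1, -0.1, -4.1]
finger_gap: 0.0604
finger_force: 67.1
t: 10.8
ee_pos: [0.554, -0.0008, 0.1145]
orientation: [0.806, 0.592, 0.0, 0.0]
ft_force: [-0.9, 0.0, -3.2]
finger_gap: 0.0608
finger_force: 67.1
[ 0.55399513 -0.00081217  0.11451752] 72.57449213628728 [ 0.34  -0.626 20.518 -0.   ] [-0.88933693  0.04027749 -3.21451142]
```

View pics/c2.png

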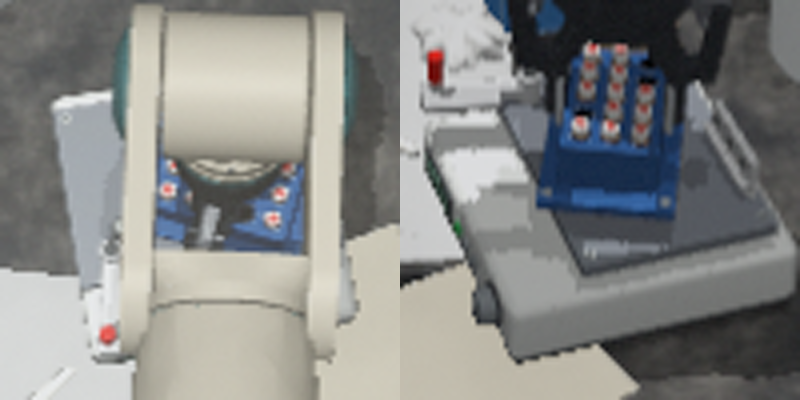

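The side crop shows the block held level over the platform, its screw end at crop (545-665,200) and the open gate at (435,70); the notch end is hidden. Next I lower it and feel for the pin.

```bash
python3 -m pendant '[[[0,0,8,0,0,0,0],[0,0,7,0,0,0,0],[0,0,5,0,0,0,0],[0,0,0,0,0,0,0],[0,0,0,0,0,0,0]]]' 
python3 -m pendant '[[[1,0,0,0,0,0,0],[1,0,0,0,0,0,0],[0,0,0,0,0,0,0],[0,0,0,0,0,0,0]]]'
python3 -c "
from h import *
s=manip.sense();print(s['ee_pos'],s['ft_force'],s['moment'])"
```

```text
t: 11.4
ee_pos: [0.5537, -0.0006, 0.0945]
orientation: [0.806, 0.592, -0.0, 0.0]
ft_force: [-5.2, 0.2, 4.1]
finger_gap: 0.0606
finger_force: 68.2
t: 11.8
ee_pos: [0.5549, 0.0008, 0.0944]
orientation: [0.806, 0.592, 0.0, 0.001]
ft_force: [-2.4, -4.8, 4.8]
finger_gap: 0.0609
finger_force: 68.2
[0.55486838 0.00077407 0.09441971] [-2.39924361 -4.84954269  4.83082004] [-0.80732182  0.19584746 -0.21783633]
```

```bash
python3 -m pendant '[[[0,0,-3,0,0,0,0],[0,0,0,0,0,0,0],[0,0,0,0,0,0,0]]]'
python3 -m pendant '[[[0,-1.5,0,0,0,0,0],[0,-1.5,0,0,0,0,0],[0,0,0,0,0,0,0],[0,0,0,0,0,0,0]]]'
python3 -m pendant '[[[1,0,0,0,0,0,0],[0.5,0,0,0,0,0,0],[0,0,0,0,0,0,0],[0,0,0,0,0,0,0]]]'
```

```text
t: 12.1
ee_pos: [0.5539, 0.0018, 0.0959]
orientation: [0.806, 0.592, -0.0, -0.001]
ft_force: [-0.7, -0.7, -4.2]
finger_gap: 0.0609
finger_force: 67.2
t: 12.5
ee_pos: [0.5528, 0.002, 0.0968]
orientation: [0.806, 0.591, 0.002, 0.001]
ft_force: [8.4, -0.6, -9.3]
finger_gap: 0.0608
finger_force: 67.2
t: 12.9
ee_pos: [0.553, 0.0023, 0.097]
orientation: [0.806, 0.591, 0.001, 0.002]
ft_force: [6.3, -4.9, -6.6]
finger_gap: 0.0606
finger_force: 67.6
```

```bash
python3 -m pendant '[[[0,0.5,1,0,0,0,0],[-0.5,0,1,0,0,0,0],[0,0,1,0,0,0,0],[0,0,0,0,0,0,0],[0,0,0,0,0,0,0]]]'
python3 -m pendant '[[[0,0,0,0,0,0,0.9],[0,0,0,0,0,0,0.9],[0,0,0,0,0,0,0.9],[0,0,-15,0,0,0,0.9],[0,0,-30,0,0,0,0.9]]]'
python3 -m pendant '[[[0,0,-30,0,0,0,0.9],[0,0,-40,0,0,0,0.9],[0,0,-40,0,0,0,0.5],[0,0,0,0,0,0,0],[0,0,0,0,0,0,0]]]'
```

```text
t: 13.4
ee_pos: [0.5533, 0.0028, 0.0946]
orientation: [0.806, 0.592, 0.001, 0.001]
ft_force: [5.4, -2.4, -2.2]
finger_gap: 0.0607
finger_force: 68.2
t: 13.9
ee_pos: [0.5508, 0.0032, 0.1377]
orientation: [0.806, 0.592, -0.002, -0.002]
ft_force: [0.2, 0.1, 0.2]
finger_gap: 0.0769
finger_force: 0.0
t: 14.4
ee_pos: [0.5526, 0.0031, 0.2508]
orientation: [0.806, 0.592, 0.001, 0.001]
ft_force: [0.4, 0.2, -0.2]
finger_gap: 0.0336
finger_force: 0.0
```

```bash
python3 -m pendant '[[[-43,0,0,0,0,0,0],[-43,0,0,0,0,0,0],[-43,0,0,0,0,0,0],[-43,0,0,0,0,0,0],[-43,0,0,0,0,0,0]]]'
python3 -m pendant '[[[-43,0,0,0,0,0,0],[0,0,0,0,0,0,0]]]'
python3 - <<'E'
from h import *
t,_=grab("top");si,_=grab("side");cv2.imwrite("pics/top3.png",t);cv2.imwrite("pics/side3.png",si)
a=cv2.resize(t[185:285,270:370],None,fx=4,fy=4,interpolation=2);b=cv2.resize(si[210:310,290:390],None,fx=4,fy=4,interpolation=2)
cv2.imwrite("pics/c3.png",np.hstack([a,b]))
P,m=cont(t,'top',(100,80,60),(130,255,255),(275,190,365,280),.086); r=cv2.minAreaRect((P*1000).astype(np.float32)); print(np.round(r[0],1),np.round(r[1],1),r[2],np.round(cv2.boxPoints(r),1).tolist())
E
```

```text
t: 14.9
ee_pos: [0.4866, -0.2033, 0.2474]
orientation: [0.806, 0.592, -0.001, -0.001]
ft_force: [0.2, 0.8, 0.8]
finger_gap: 0.0001
finger_force: 0.0
t: 15.1
ee_pos: [0.4727, -0.2468, 0.2471]
orientation: [0.808, 0.59, -0.001, -0.001]
ft_force: [-0.1, 1.0, -0.6]
finger_gap: -0.0002
finger_force: 0.0
[551.5   2.2] [127.3  86.7] 72.49039459228516 [[491.1000061035156, -45.400001525878906], [573.7000122070312, -71.5], [612.0, 49.900001525878906], [529.4000244140625, 76.0]]
```

View pics/c3.png

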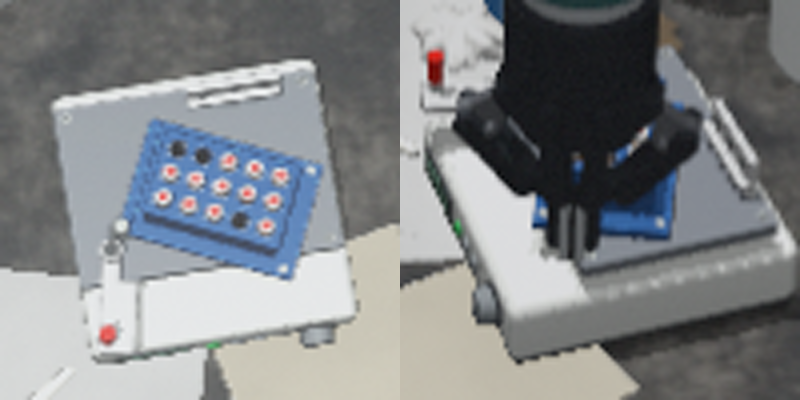

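The block lies flat at (551.5, 2.2), yaw −17.5°, which is 25° askew. The notch is on the pin (crop (122,228)) and the gate is open. Next I go to the push start at the right edge.

```bash
python3 -c "
from h import *
print(manip.sense()['ee_pos'],head(),todo(543,-86,150,78.5))"
```

```text
[ 0.47427621 -0.24345519  0.2474641 ] 72.47645364162857 [ 1.70841e+02  1.81250e+01  9.74640e+01 -1.05000e-01]
```

```bash
python3 -m pendant '[[[34,4,10,0,0,0,0],[34,4,10,0,0,0,0],[34,4,20,0,0,0,0],[34,3,20,0,0,0,0],[34,3,20,0,0,0,0]]]'
python3 -m pendant '[[[0,0,17,0,0,-0.105,0],[0,0,20,0,0,0,0],[0,0,20,0,0,0,0],[0,0,15,0,0,0,0],[0,0,5,0,0,0,0]]]'
python3 -m pendant '[[[0,0,0,0,0,0,0],[0,0,0,0,0,0,0]]]'
python3 -c "
from h import *
s=manip.sense();print(s['ee_pos'],head(),todo(543.7,-84,81.5,78.5),s['ft_force'])"
```

```text
t: 15.7
ee_pos: [0.5432, -0.0833, 0.1675]
orientation: [0.805, 0.593, -0.0, -0.0]
ft_force: [0.3, 0.8, -0.7]
finger_gap: -0.0004
finger_force: 0.0
t: 16.2
ee_pos: [0.542, -0.0851, 0.0895]
orientation: [0.773, 0.634, -0.001, -0.002]
ft_force: [0.2, -0.5, 0.2]
finger_gap: -0.0002
finger_force: 0.0
t: 16.4
ee_pos: [0.5436, -0.0862, 0.0928]
orientation: [0.774, 0.633, 0.0, 0.001]
ft_force: [0.0, -0.9, 0.1]
finger_gap: -0.0001
finger_force: 0.0
[ 0.54359387 -0.08623873  0.092753  ] 78.60915696479665 [ 2.2160e+00 -3.3800e-01  1.1253e+01  2.0000e-03] [ 0.01838909 -0.90900086  0.09599351]
```

```bash
python3 -m pendant '[[[0,0,7,0,0,0,0],[0,0,3.5,0,0,0,0],[0,0,0,0,0,0,0],[3,0,0,0,0,0,0],[0,0,0,0,0,0,0]]]'
python3 -m pendant '[[[2.5,0,0,0,0,0,0],[2.5,0,0,0,0,0,0],[0,0,0,0,0,0,0],[0,0,0,0,0,0,0]]]'
python3 -m pendant '[[[1,0,0,0,0,0,0],[1,0,0,0,0,0,0],[0,0,0,0,0,0,0]]]'
```

```text
t: 16.9
ee_pos: [0.5439, -0.0831, 0.0815]
orientation: [0.774, 0.633, 0.0, 0.0]
ft_force: [0.1, 0.3, 0.1]
finger_gap: -0.0
finger_force: 0.0
t: 17.3
ee_pos: [0.5447, -0.0784, 0.0813]
orientation: [0.774, 0.633, -0.0, 0.0]
ft_force: [-0.2, -1.0, -0.1]
finger_gap: -0.0
finger_force: 0.0
t: 17.6
ee_pos: [0.5451, -0.0764, 0.0813]
orientation: [0.774, 0.633, 0.0, 0.0]
ft_force: [-0.3, -0.4, -0.2]
finger_gap: -0.0
finger_force: 0.0
```

```bash
python3 -m pendant '[[[1,0,0,0,0,0,0],[1,0,0,0,0,0,0],[0,0,0,0,0,0,0]]]'
python3 -m pendant '[[[1,0,0,0,0,0,0],[0.5,0,0,0,0,0,0],[0,0,0,0,0,0,0]]]'
python3 -m pendant '[[[1,0,0,0,0,0,0],[0.5,0,0,0,0,0,0],[0,0,0,0,0,0,0]]]'
```

```text
t: 17.9
ee_pos: [0.5454, -0.0748, 0.0813]
orientation: [0.774, 0.633, -0.0, 0.0]
ft_force: [0.4, -1.5, -0.1]
finger_gap: -0.0001
finger_force: 0.9
t: 18.2
ee_pos: [0.5458, -0.0739, 0.0813]
orientation: [0.774, 0.633, -0.0, 0.001]
ft_force: [-0.2, -5.3, -0.4]
finger_gap: -0.0002
finger_force: 2.6
t: 18.5
ee_pos: [0.5463, -0.0735, 0.0814]
orientation: [0.774, 0.633, -0.001, 0.002]
ft_force: [0.8, -9.4, -1.7]
finger_gap: 0.0001
finger_force: 4.5
```

```bash
python3 -m pendant '[[[2.0,6.0,0,0,0,-0.0436,0],[2.0,6.0,0,0,0,-0.0436,0],[0,0,0,0,0,0,0]]]'
python3 -m pendant '[[[2.0,6.0,0,0,0,-0.0436,0],[2.0,6.0,0,0,0,-0.0436,0],[0,0,0,0,0,0,0]]]'
python3 -m pendant '[[[2.0,6.0,0,0,0,-0.0436,0],[2.0,6.0,0,0,0,-0.0436,0],[0,0,0,0,0,0,0]]]'
python3 - <<'E'
from h import *
s=manip.sense();print(s['ee_pos'],head(),s['ft_force'])
t,_=grab("top");cv2.imwrite("pics/top4.png",t)
cv2.imwrite("pics/c4.png",cv2.resize(t[185:285,270:370],None,fx=4,fy=4,interpolation=2))
E
```

```text
t: 18.8
ee_pos: [0.5595, -0.0716, 0.0815]
orientation: [0.745, 0.667, -0.0, 0.002]
ft_force: [1.0, -9.4, -2.4]
finger_gap: -0.0002
finger_force: 4.4
t: 19.1
ee_pos: [0.572, -0.0688, 0.0815]
orientation: [0.716, 0.698, -0.0, 0.002]
ft_force: [3.3, -9.1, -2.3]
finger_gap: 0.0003
finger_force: 4.6
t: 19.4
ee_pos: [0.5842, -0.0648, 0.0817]
orientation: [0.685, 0.729, -0.0, 0.002]
ft_force: [4.2, -10.4, -1.9]
finger_gap: -0.0001
finger_force: 4.8
[ 0.58423663 -0.06482629  0.08166611] 93.58869583103478 [  4.15295927 -10.43739824  -1.86268331]
```

View pics/c4.png

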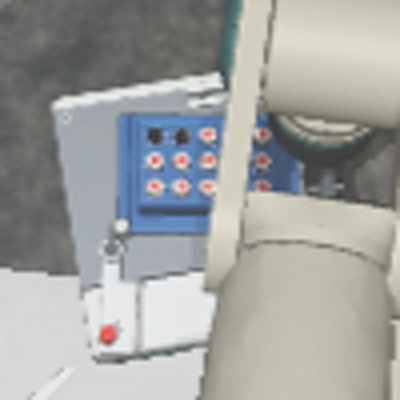

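The block has turned to about square with the picture (yaw about −2°), and its notch is still on the pin at crop (122,228). I continue the arc.

```bash
python3 -m pendant '[[[2.0,6.0,0,0,0,-0.0436,0],[2.0,6.0,0,0,0,-0.0436,0],[0,0,0,0,0,0,0]]]'
python3 -m pendant '[[[1.0,3.0,0,0,0,-0.0218,0],[1.0,3.0,0,0,0,-0.0218,0],[0,0,0,0,0,0,0]]]'
python3 -m pendant '[[[1.0,3.0,0,0,0,-0.0218,0],[0,0,0,0,0,0,0],[0,0,0,0,0,0,0]]]'
python3 - <<'E'
from h import *
s=manip.sense();print(s['ee_pos'],head(),s['ft_force'],s['moment'])
E
```

```text
t: 19.75
ee_pos: [0.5961, -0.0598, 0.0818]
orientation: [0.652, 0.758, -0.0, 0.003]
ft_force: [4.8, -10.0, -1.8]
finger_gap: 0.0
finger_force: 4.9
t: 20.05
ee_pos: [0.6016, -0.0571, 0.0819]
orientation: [0.636, 0.772, -0.0, 0.003]
ft_force: [6.6, -9.4, -2.3]
finger_gap: 0.0002
finger_force: 5.1
t: 20.35
ee_pos: [0.6043, -0.0556, 0.0819]
orientation: [0.628, 0.778, -0.0, 0.003]
ft_force: [6.3, -9.7, -2.5]
finger_gap: -0.0002
finger_force: 5.2
[ 0.60427665 -0.05561518  0.08190933] 102.24550081057755 [ 6.25391679 -9.74430804 -2.52705081] [-1.6695773  -1.04670189 -0.11739912]
```

```bash
python3 -m pendant '[[[1.0,3.0,0,0,0,-0.0218,0],[0,0,0,0,0,0,0],[0,0,0,0,0,0,0]]]'
python3 -m pendant '[[[0.7,2.0,0,0,0,-0.014,0],[0,0,0,0,0,0,0],[0,0,0,0,0,0,0]]]'
python3 - <<'E'
from h import *
s=manip.sense();print(s['ee_pos'],head(),s['ft_force'],s['moment'])
t,_=grab("top");cv2.imwrite("pics/top5.png",t)
# left edge / front-left visible part of flange: fit yaw from left end edge
P,m=cont(t,'top',(100,80,60),(130,255,255),(290,195,326,262),.086);P=P*1000
cv2.imwrite("pics/m5.png",m)
a=np.radians(7.6);L=(P-[579.1,18.1])@np.array([[np.cos(a),-np.sin(a)],[np.sin(a),np.cos(a)]])
e=L[(L[:,1]>60)&(L[:,0]>-25)&(L[:,0]<35)];print('left edge',e[:,1].mean(),np.degrees(np.arctan(np.polyfit(e[:,0],e[:,1],1)[0])),len(e))
for w in((10,30),(30,55)):
    q=L[(L[:,1]>w[0])&(L[:,1]<w[1])];print('y',w,'back x',np.median(q[q[:,0]>20][:,0]),'front x',np.median(q[q[:,0]<-20][:,0]))
E
```

```text
t: 20.65
ee_pos: [0.607, -0.054, 0.0819]
orientation: [0.619, 0.785, -0.0, 0.003]
ft_force: [5.9, -10.0, -2.3]
finger_gap: 0.0002
finger_force: 5.3
t: 20.95
ee_pos: [0.6079, -0.0537, 0.0818]
orientation: [0.614, 0.789, -0.001, 0.002]
ft_force: [1.5, -12.1, -0.6]
finger_gap: 0.0001
finger_force: 6.5
[ 0.60788231 -0.05370847  0.08175436] 104.26358761798885 [  1.53918802 -12.10779015  -0.57324856] [-2.17493034 -0.27956528 -0.07599962]
left edge 63.18659414239278 0.6567544649877387 81
y (10, 30) back x 43.06743632878752 front x -28.485006983163654
y (30, 55) back x 42.77293238513397 front x -28.917412235106944
```

```bash
python3 -m pendant '[[[0.7,2.0,0,0,0,0,0],[0,0,0,0,0,0,0],[0,0,0,0,0,0,0]]]'
python3 -m pendant '[[[1,0.1,0,0,0,0,0],[1,0.1,0,0,0,0,0],[0,0,0,0,0,0,0],[0,0,0,0,0,0,0]]]'
```

```text
t: 21.3
ee_pos: [0.6084, -0.0535, 0.0815]
orientation: [0.614, 0.789, -0.003, 0.001]
ft_force: [-5.6, -16.1, 3.1]
finger_gap: 0.0005
finger_force: 7.8
t: 21.7
ee_pos: [0.6083, -0.0533, 0.0816]
orientation: [0.615, 0.789, -0.004, 0.003]
ft_force: [-3.5, -24.1, 1.5]
finger_gap: 0.0002
finger_force: 11.0
```

```bash
python3 -m pendant '[[[-3,-1,0,0,0,0,0],[-6,-1,0,0,0,0,0],[-8,-1,0,0,0,0,0],[0,0,-30,0,0,0,0],[0,0,-40,0,0,0,0]]]'
python3 -m pendant '[[[0,0,-40,0,0,0,0],[-45,0,0,0,0,0,0],[-45,0,0,0,0,0,0],[-45,0,0,0,0,0,0],[-45,0,0,0,0,0,0]]]'
python3 -m pendant '[[[0,0,0,0,0,0,0],[0,0,0,0,0,0,0]]]'
python3 - <<'E'
from h import *
s=manip.sense();print(s['ee_pos'],head(),s['ft_force'])
t,_=grab("top");si,_=grab("side");cv2.imwrite("pics/top6.png",t);cv2.imwrite("pics/side6.png",si)
a=cv2.resize(t[185:285,270:370],None,fx=4,fy=4,interpolation=2);b=cv2.resize(si[210:310,290:390],None,fx=4,fy=4,interpolation=2)
cv2.imwrite("pics/c6.png",np.hstack([a,b]))
E
```

```text
t: 22.2
ee_pos: [0.6089, -0.0644, 0.1493]
orientation: [0.613, 0.79, -0.001, -0.003]
ft_force: [0.9, -0.4, 0.8]
finger_gap: -0.0004
finger_force: 0.0
t: 22.7
ee_pos: [0.6553, -0.2403, 0.1913]
orientation: [0.613, 0.79, 0.0, 0.0]
ft_force: [1.3, 0.8, 0.4]
finger_gap: 0.0
finger_force: 0.0
t: 22.9
ee_pos: [0.6548, -0.2398, 0.1902]
orientation: [0.613, 0.79, 0.0, -0.001]
ft_force: [-0.6, 0.2, 0.3]
finger_gap: 0.0002
finger_force: 0.0
[ 0.65482625 -0.23975094  0.19019547] 104.32044629315877 [-0.57581243  0.17543629  0.32699574]
```

View pics/c6.png

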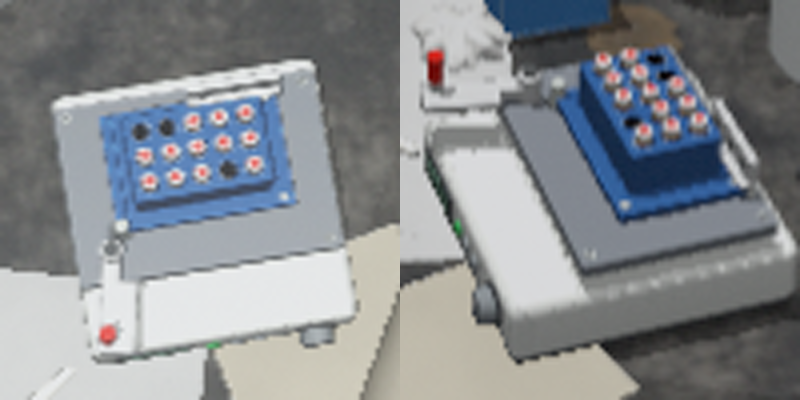

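The block is home: its rear flange is under the ledge (crop (235,97)), its notch is at the pin (122,228), and the gate is still open. Now a numeric check before closing the gate.

```bash
python3 - <<'E'
from h import *
t=cv2.imread("pics/top6.png")
P,m=cont(t,'top',(100,80,60),(130,255,255),(290,195,350,262),.086);P=P*1000
a=np.radians(7.6);L=(P-[579.1,18.1])@np.array([[np.cos(a),-np.sin(a)],[np.sin(a),np.cos(a)]])
def fit(sel,i,name):
    e=L[sel];k=np.polyfit(e[:,i],e[:,1-i],1);r=e[:,1-i]-np.polyval(k,e[:,i]);e=e[abs(r)<1.5];k=np.polyfit(e[:,i],e[:,1-i],1);print(name,'mid',np.polyval(k,0).round(1),'slope deg',np.degrees(np.arctan(k[0])).round(2))
fit((L[:,1]>55)&(L[:,0]>-25)&(L[:,0]<35),0,'left y~64')
fit((L[:,1]<-55)&(L[:,0]>-35)&(L[:,0]<30),0,'right y~-64')
fit((L[:,0]<-35)&(L[:,1]>-55)&(L[:,1]<45),1,'front x~-43')
fit((L[:,0]>30)&(L[:,1]>8)&(L[:,1]<58),1,'rear left x~43')
# gate knob: command coordinates; it was released at robot (450,79.5)
print(todo(451,80,150,52))
E
```

```text
left y~64 mid 63.0 slope deg 0.52
right y~-64 mid -63.4 slope deg 0.19
front x~-43 mid -41.8 slope deg -0.37
rear left x~43 mid 43.5 slope deg -0.74
[ 358.864 -118.204   41.416    0.916]
```

```bash
python3 -m pendant '[[[40,-13,0,0,0,0,0.35],[40,-13,0,0,0,0,0.35],[40,-13,0,0,0,0,0.35],[40,-13,0,0,0,0,0.35],[40,-13,0,0,0,0,0.35]]]'
python3 -m pendant '[[[40,-13,0,0,0,0,0.35],[40,-13,0,0,0,0,0.35],[40,-13,0,0,0,0,0.35],[39,-14,0,0,0,0,0.35],[0,0,0,0,0,0.14,0.35]]]'
python3 -m pendant '[[[0,0,0,0,0,0.14,0.35],[0,0,0,0,0,0.14,0.35],[0,0,0,0,0,0.14,0.35],[0,0,0,0,0,0.14,0.35],[0,0,0,0,0,0.14,0.35]]]'
python3 -m pendant '[[[0,0,0,0,0,0.14,0.35],[0,0,0,0,0,0.14,0.35],[0,0,0,0,0,0.14,0.35],[0,0,0,0,0,0.14,0.35],[0,0,0,0,0,0.14,0.35]]]'
python3 -m pendant '[[[0,0,0,0,0,0.14,0.35],[0,0,0,0,0,0,0.35],[0,0,0,0,0,0,0.35]]]'
python3 -c "
from h import *
s=manip.sense();print(s['ee_pos'],head(),todo(450.2,80,100,7.6),s['orientation'])"
```

```text
t: 23.5
ee_pos: [0.5408, -0.0587, 0.1919]
orientation: [0.612, 0.791, 0.0, 0.001]
ft_force: [0.4, 0.9, 0.7]
finger_gap: 0.0298
finger_force: 0.0
t: 24.0
ee_pos: [0.4489, 0.0836, 0.1922]
orientation: [0.665, 0.747, 0.001, 0.0]
ft_force: [0.9, -0.3, -0.9]
finger_gap: 0.0303
finger_force: 0.0
t: 24.5
ee_pos: [0.4507, 0.0805, 0.1918]
orientation: [0.883, 0.47, 0.001, 0.0]
ft_force: [0.4, -0.3, 0.2]
finger_gap: 0.03
finger_force: 0.0
t: 25.0
ee_pos: [0.4507, 0.0805, 0.1918]
orientation: [0.99, 0.139, 0.001, -0.0]
ft_force: [-0.6, -1.2, -0.2]
finger_gap: 0.0298
finger_force: 0.0
t: 25.3
ee_pos: [0.451, 0.0801, 0.1917]
orientation: [0.997, 0.073, 0.0, -0.0]
ft_force: [0.1, -0.1, 0.3]
finger_gap: 0.0298
finger_force: 0.0
[0.45099815 0.08007436 0.19165828] 8.422748971647874 [-8.0000e-01 -4.3000e-02  9.1658e+01  1.4000e-02] [ 9.97299813e-01  7.34361771e-02  4.55108798e-04 -5.68566367e-05]
```

```bash
python3 -m pendant '[[[-0.8,-1.5,30,0,0,0,0.35],[0,0,30,0,0,0,0.35],[0,0,20,0,0,0,0.35],[0,0,11,0,0,0,0.35],[0,0,0,0,0,0,0.35]]]'
python3 -m pendant '[[[0,0,0,0,0,0,0],[0,0,0,0,0,0,0],[0,0,0,0,0,0,0],[0,0,0,0,0,0,0]]]' 25
python3 -c "
from h import *
a0=np.radians(7.8); s=manip.sense(); p=s['ee_pos'][:2]*1000-np.array([579.1,18.1]);R=lambda a:np.array([[np.cos(a),-np.sin(a)],[np.sin(a),np.cos(a)]])
L=R(-a0)@p-[-57,71];print(s['ee_pos'],'rel pivot',L,np.hypot(*L),'open deg',np.degrees(np.arctan2(-L[0],-L[1]))+1.8)
h=np.radians(head()-7.8)
q=np.array([2,-62.]);P=[R(-a)@q for a in np.radians(np.arange(98,-1,-7))]
for d in np.diff(P,axis=0): print(np.round([d[0]*np.cos(h)+d[1]*np.sin(h),d[0]*np.sin(h)-d[1]*np.cos(h)],1))
"
```

```text
t: 25.8
ee_pos: [0.4495, 0.0809, 0.0992]
orientation: [0.997, 0.072, -0.001, 0.0]
ft_force: [-0.3, -0.7, 0.5]
finger_gap: 0.0299
finger_force: 0.0
t: 26.2
ee_pos: [0.4509, 0.081, 0.1015]
orientation: [0.997, 0.071, 0.001, -0.0]
ft_force: [-1.7, 0.6, 5.3]
finger_gap: 0.0108
finger_force: 25.3
[0.45090953 0.08096849 0.10149761] rel pivot [-61.47219447   8.68426095] 62.082582748813195 open deg 99.84104156133844
[-0.4  7.6]
[0.5 7.6]
[1.4 7.4]
[2.3 7.2]
[3.2 6.9]
[4.  6.4]
[4.8 5.9]
[5.4 5.3]
[6.  4.6]
[6.6 3.8]
[7. 3.]
[7.3 2.1]
[7.5 1.2]
[7.6 0.3]
```

```bash
python3 -m pendant '[[[-0.6,9.6,0,0,0,0,0],[0.5,7.6,0,0,0,0,0],[1.4,7.4,0,0,0,0,0],[2.3,7.2,0,0,0,0,0],[3.2,6.9,0,0,0,0,0]]]'
python3 -m pendant '[[[4,6.4,0,0,0,0,0],[4.8,5.9,0,0,0,0,0],[5.4,5.3,0,0,0,0,0],[6,4.6,0,0,0,0,0],[6.6,3.8,0,0,0,0,0]]]'
python3 -m pendant '[[[7,3,0,0,0,0,0],[7.3,2.1,0,0,0,0,0],[4,0.7,0,0,0,0,0],[0,0,0,0,0,0,0],[0,0,0,0,0,0,0]]]'
python3 -m pendant '[[[3.5,0.5,0,0,0,0,0],[3.8,0.2,0,0,0,0,0],[0,0,0,0,0,0,0],[0,0,0,0,0,0,0]]]'
```

```text
t: 26.7
ee_pos: [0.4633, 0.0434, 0.1012]
orientation: [0.997, 0.071, 0.001, -0.0]
ft_force: [3.4, 6.8, 4.6]
finger_gap: 0.0106
finger_force: 25.4
t: 27.2
ee_pos: [0.4935, 0.0215, 0.101]
orientation: [0.997, 0.071, 0.001, -0.0]
ft_force: [-1.7, 5.8, 5.6]
finger_gap: 0.0108
finger_force: 25.9
t: 27.7
ee_pos: [0.5123, 0.0182, 0.101]
orientation: [0.997, 0.071, 0.0, 0.0]
ft_force: [-1.5, 3.4, 6.5]
finger_gap: 0.0109
finger_force: 25.9
t: 28.1
ee_pos: [0.5197, 0.0183, 0.1009]
orientation: [0.997, 0.071, 0.001, 0.0]
ft_force: [-0.8, 1.7, 5.9]
finger_gap: 0.0107
finger_force: 25.8
```

```bash
python3 -m pendant '[[[2,0,0,0,0,0,0],[0,0,0,0,0,0,0],[0,0,0,0,0,0,0]]]'
python3 -m pendant '[[[2,0,0,0,0,0,0],[0,0,0,0,0,0,0],[0,0,0,0,0,0,0]]]'
python3 -m pendant '[[[1.5,0,0,0,0,0,0],[0,0,0,0,0,0,0],[0,0,0,0,0,0,0]]]'
```

```text
t: 28.4
ee_pos: [0.5217, 0.0185, 0.101]
orientation: [0.997, 0.071, 0.001, 0.0]
ft_force: [-0.0, 2.1, 5.4]
finger_gap: 0.0104
finger_force: 25.8
t: 28.7
ee_pos: [0.5235, 0.0186, 0.1009]
orientation: [0.997, 0.071, 0.0, 0.0]
ft_force: [-1.3, 1.4, 6.5]
finger_gap: 0.0106
finger_force: 25.9
t: 29.0
ee_pos: [0.5247, 0.0188, 0.1009]
orientation: [0.997, 0.071, 0.0, 0.001]
ft_force: [-2.5, 1.2, 6.8]
finger_gap: 0.0107
finger_force: 26.0
```

```bash
python3 -m pendant '[[[1,0,0,0,0,0,0],[0,0,0,0,0,0,0],[0,0,0,0,0,0,0]]]'
python3 -m pendant '[[[1,0,0,0,0,0,0],[0,0,0,0,0,0,0],[0,0,0,0,0,0,0]]]'
```

```text
t: 29.3
ee_pos: [0.526, 0.019, 0.1009]
orientation: [0.997, 0.071, 0.001, 0.0]
ft_force: [-0.9, 0.7, 5.0]
finger_gap: 0.0109
finger_force: 25.8
t: 29.6
ee_pos: [0.5269, 0.0191, 0.1009]
orientation: [0.997, 0.071, 0.0, 0.001]
ft_force: [-1.4, -0.7, 5.2]
finger_gap: 0.0105
finger_force: 25.9
```

```bash
python3 -m pendant '[[[1,0,0,0,0,0,0],[0,0,0,0,0,0,0],[0,0,0,0,0,0,0]]]'
python3 -m pendant '[[[1,0,0,0,0,0,0],[0,0,0,0,0,0,0],[0,0,0,0,0,0,0]]]'
python3 - <<'E'
from h import *
t,_=grab("top");si,_=grab("side");cv2.imwrite("pics/top7.png",t);cv2.imwrite("pics/side7.png",si)
a=cv2.resize(t[185:285,270:370],None,fx=4,fy=4,interpolation=2);b=cv2.resize(si[210:310,290:390],None,fx=4,fy=4,interpolation=2)
cv2.imwrite("pics/c7.png",np.hstack([a,b]))
E
```

```text
t: 29.9
ee_pos: [0.5277, 0.0192, 0.1009]
orientation: [0.997, 0.071, 0.0, 0.001]
ft_force: [-2.5, 0.6, 7.1]
finger_gap: 0.0107
finger_force: 26.0
t: 30.2
ee_pos: [0.5278, 0.0192, 0.1008]
orientation: [0.997, 0.071, -0.001, 0.001]
ft_force: [-7.6, 0.2, 9.8]
finger_gap: 0.0111
finger_force: 26.2
```

View pics/c7.png

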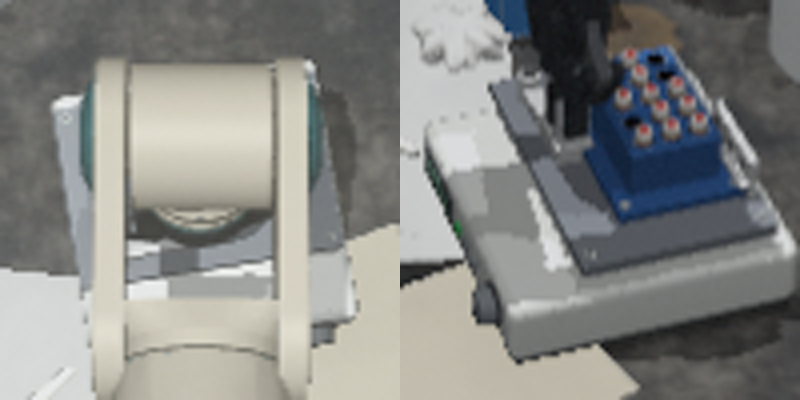

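A firm stop is felt (7.6 N over 1 mm) and the block is still home (crop (665,140)). I press lightly once more, release, rise and look.

```bash
python3 -m pendant '[[[0.8,0,0,0,0,0,0],[0,0,0,0,0,0,0],[0,0,0,0,0,0,0.35],[0,0,0,0,0,0,0.35],[0,0,0,0,0,0,0.35]]]'
python3 -m pendant '[[[0,0,-20,0,0,0,0.35],[0,0,-40,0,0,0,0.35],[0,0,-40,0,0,0,0.35],[0,40,0,0,0,0,0.35],[0,45,0,0,0,0,0.35]]]'
python3 -m pendant '[[[0,45,0,0,0,0,0.35],[0,45,0,0,0,0,0.35],[0,45,0,0,0,0,0.35],[0,0,0,0,0,0,0.35],[0,0,0,0,0,0,0.35]]]'
python3 - <<'E'
from h import *
t,_=grab("top");si,_=grab("side");cv2.imwrite("pics/top8.png",t);cv2.imwrite("pics/side8.png",si)
a=cv2.resize(t[185:285,270:370],None,fx=4,fy=4,interpolation=2);b=cv2.resize(si[210:310,290:390],None,fx=4,fy=4,interpolation=2)
cv2.imwrite("pics/c8.png",np.hstack([a,b]))
P,m=cont(t,'top',(0,140,80),(8,255,255),(295,235,320,262),.122); print('knob',P.mean(0)*1000,len(P))
P,m=cont(t,'top',(100,80,60),(130,255,255),(290,195,350,262),.086);P=P*1000
a=np.radians(7.6);L=(P-[579.1,18.1])@np.array([[np.cos(a),-np.sin(a)],[np.sin(a),np.cos(a)]])
def fit(sel,i,name):
    e=L[sel];k=np.polyfit(e[:,i],e[:,1-i],1);r=e[:,1-i]-np.polyval(k,e[:,i]);e=e[abs(r)<1.5];k=np.polyfit(e[:,i],e[:,1-i],1);print(name,np.polyval(k,0).round(1),np.degrees(np.arctan(k[0])).round(2))
fit((L[:,1]>55)&(L[:,0]>-25)&(L[:,0]<35),0,'left'); fit((L[:,1]<-55)&(L[:,0]>-35)&(L[:,0]<30),0,'right'); fit((L[:,0]>30)&(L[:,1]>8)&(L[:,1]<58),1,'rear')
E
```

```text
t: 30.8
ee_pos: [0.5292, 0.0197, 0.0999]
orientation: [0.997, 0.071, -0.0, 0.0]
ft_force: [-0.1, -0.0, 0.4]
finger_gap: 0.0297
finger_force: 0.0
t: 31.3
ee_pos: [0.5421, -0.0643, 0.2021]
orientation: [0.997, 0.072, 0.002, 0.001]
ft_force: [1.0, 0.2, -1.1]
finger_gap: 0.0301
finger_force: 0.0
t: 31.8
ee_pos: [0.5601, -0.1986, 0.1995]
orientation: [0.998, 0.07, -0.0, -0.0]
ft_force: [0.2, 0.8, 0.2]
finger_gap: 0.0298
finger_force: 0.0
knob [523.13280136  19.98672009] 31
left 63.0 0.49
right -63.3 0.21
rear 43.3 -0.59
```

View pics/c8.png

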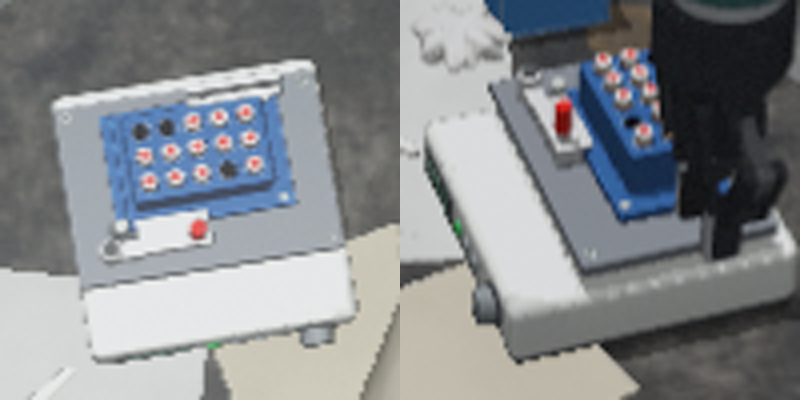

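The gate lies shut along the block's front edge with its knob at crop (199,230), and the block is home and unmoved. I hand in the job.

```bash
python3 -c "
from bench import manip
print(manip.sign_off())"
```

```text
the job is handed in; nothing more can be done
None
```

The blue vial block is seated on the shaker, with its rear edge under the ledge and the notch on the pin. The gate is shut to its stop over the block's front edge, and I handed the job in at about 32 s.

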